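# Feed the test coupon through the thickness gauge

## Task

Pick up the long push stick by its upright handle and, with the stick, push the metal test coupon lying in the mouth of the guide through under the gauge arch until it sits home at the end stop; keep your fingers off the coupon. Then draw the stick back out and set it down on the bench clear of the guide, flat on its bar as it was, and leave the short push stick where it is.

Things in the scene. Friction and masses are not known exactly. Their poses are not given: they have to be found in the camera images.
- push_stick: The long push stick, light wood, loose, 0.13 kg: flat bar 200 long, 24 wide, 14 mm high, with an upright handle post (24 mm along the bar, 22 across, top 90 mm above the bar's underside). Origin: on the underside below the post. x points along the bar to the pushing tip 160 mm ahead of the origin; rear end 40 mm behind it; z up.
- short_stick: The short push stick, not to be used: same wood, post and bar section, but the bar is 120 mm long (tip 80 mm ahead of the origin, rear end 40 mm behind). Same origin and axes. It and the long stick may have swapped places.
- coupon: The test coupon: loose aluminium block 50 long (x), 32 wide (y), 16 mm high, two dark dots on top, 0.07 kg, lying lengthways on the channel floor in the guide's mouth. Origin: centre of its underside. Similar coupons in a grey tray are not part of the job.
- gauge_guide: Fixed steel guide on a dark base. Origin at bench level under mid arch; x = feed direction, z up (mm): base x -165 to 155, y +-55; its top, the channel floor, at z 16. Channel at y=0, 40 wide, x=-100 to the end stop's face at x=140 (home coupon: centre x=115); mouth flares out from x -100 to -150. Wall tops z 40, after the arch z 28. Grey arch x -25 to 25, free height z 16 to 44, top z 80.
Not all that is in view belongs to the job. Of the things that look like the coupon, the largest one is meant.

How it is judged:
On the way:
1. the long stick's tip is in the channel under the arch, in line with it, with the coupon ahead of it (x of push_stick in the frame of gauge_guide above -0.175 m and y of push_stick in the frame of gauge_guide between -0.04 and 0.04 m and z of push_stick in the frame of gauge_guide below 0.035 m and angle between the x axis of push_stick and the x axis of gauge_guide, either way round below 0.26 rad and x of coupon in the frame of gauge_guide above 0 m), for 0.1 s.
At the end, for the whole second after the job is handed in: The coupon lies flat in the channel beyond the arch within 15 mm of the end stop, and the long push stick stands at rest on its bar on the bench, out of the guide; the short stick is within 30 mm of where it was (x of coupon in the frame of gauge_guide between 0.1 and 0.122 m and y of coupon in the frame of gauge_guide between -0.015 and 0.015 m and height (world z) of coupon below 0.021 m and angle between each of coupon, push_stick's own z axis and vertical below 0.1 rad and height (world z) of push_stick below 0.006 m and linear speed of each of push_stick, coupon below 0.02 m/s and distance of short_stick from where it was at the start of the episode below 0.03 m); the robot touches nothing.
It fails at once if the fingers touch the coupon (contact force between the fingers and coupon above 0.5 N).
It fails at once if the short push stick is moved more than 30 mm (distance of short_stick from where it was at the start of the episode above 0.03 m).
It also fails if it takes over 51 s, if anything falls off the work surface, if the arm or the gripper's body presses on something with over 40 N, if the wrist force passes 120 N, or if a joint passes its speed limit or range.

## Robot

A 7-joint arm with a two-finger parallel gripper is mounted at the origin on the work surface. World frame = base frame: x ahead of the robot, y to its left, z up, the work surface at z = 0. Lengths are in m, angles in rad, forces in N, time in s.
With the tool pointing down it reaches from about 0.4 to 0.85 m from the base axis. Payload 4.5 kg.
Tool frame: the origin (TCP) lies between the finger pads; the fingertips stand 11 mm ahead of it and the grasp point (between the pads) lies 8 mm behind it (r.nose_length is the distance from the TCP to the fingertips, in m); z points along the fingers, y is the line along which they close (so a half turn about z gives the same grasp; the last joint's range is limited). The gripper opens to 88 mm and grips with 3 to 60 N. Pads are 18 mm wide; open, the fingers measure 123 mm over their backs; the gripper's body (75 mm by 187 mm) begins 45 mm behind the grasp point.
Start: joints at [0.034, 0.689, -0.195, 1.565, 0.157, 0.902, -0.215], TCP at [0.625, 0, 0.218] pointing down, gripper open.
Joint ranges: [-3.01, 3.01], [-0.46, 2.08], [-1.47, 1.51], [0.13, 2.56], [-1, 4.14], [0.04, 2.09], [-2.66, 2.66]. Speed limits (rad/s): [2.57, 2.57, 3.14, 3.14, 3.14, 3.14, 3.14].

## Interface

Orientations are given as a unit quaternion [x, y, z, w].
In Python, from plant import get_state, snapshot, camera_model, r gives the robot as it stands.
- The arm moves only by the shell command python3 -m inch 'ROWS' [FORCE]. ROWS is text: rows parted by semicolons, each of 7 numbers parted by spaces: the opening, from -1 (shut) to 1 (fully open), then the shift along the tool's x, y, z in m, then the turn, a rotation vector about the tool's x, y, z in rad. A call has 1 to 20 rows; each row shifts and turns the commanded pose from where the row before left it, along the tool's axes as they then stand; what a row does not reach is not made up. A row lasts 1/12 s, in which the tool goes at most 41.7 mm and 7.16 degrees, less where a joint would pass 70% of its speed; a pose out of reach is approached as far as the arm can. A call is refused whole if a number of a shift passes 0.0417 or a number of a turn 0.125, either way. A call with a gripper value outside its range is refused whole. The fingers move at their own pace and stop on an object; FORCE is the grip in N (left out, the last holds). Time passes only in rows, so rows that do not move let the fingers close. It gives the time, the measured TCP pose, the force, the opening and the grip force at its end, in the units of the state.
- get_state(): the state, without advancing time (a new reading comes with each control period).
- snapshot(name): name is "scene" or "side" or "wrist"; returns (picture, depth): 384x512x3 uint8, red, green, blue; 384x512 float32, m along the optical axis (not along the pixel's ray), 0 where there is no reading.
- camera_model(name): a dict with "intrinsics" (3x3 intrinsics, pixels), "dist" ([k1, k2, p1, p2, k3] as OpenCV has them; the pictures are not rectified), "view" (4x4, takes a point from world to camera coordinates). Camera axes: x right, y down, z forward; pixel columns grow to the right and rows downward; lengths in m; the calibration is good to about 2 mm. A picture is of the moment at which its call begins: read the wrist's pose just before it. camera_model takes no time and is no camera call; for the wrist camera it gives the pose at the moment of the call.
- r.finish_job(): hands the job in; it is judged then, once.
The state is a dict: "clock": time; "q": joint angles; "qd": joint speeds; "joint_torque": joint torques, N m; "tool_pos": TCP position; "eef_rot": TCP orientation; "contact_force": force on the tool from outside, world axes, zero at the start; "moment": the same for the moment, N m; "opening": opening from 0.0 (shut) to 1.0 (fully open); "finger_force": force on a finger pad.
Only numpy, scipy, OpenCV 4.12 (cv2) and the standard library are available. Lean on these libraries where they do the work, as an engineer would, in place of code of your own. Each camera call takes 0.05 s, during which the arm holds its last target. There are 200 camera calls.

## Working session

There is one attempt and no reset: what is moved stays moved. The work goes in short steps, Python scripts to look and compute and a shell command to move; the robot and the scene stay as the last step left them, time stands still between calls to the robot, and variables do not carry over. Pictures are saved under pics/ and viewed, at most 10 in all, crops included, and the job is handed in when it is done.

```bash
mkdir -p pics; ls; cat > h.py <<'E'
import numpy as np, cv2
from plant import get_state, snapshot, camera_model, r
def pts(name,px,dep,m):
    K,d,V=np.array(m["intrinsics"]),np.array(m["dist"]),np.array(m["view"])
    out=[]
    for u,v in px:
        w=dep[int(v)-1:int(v)+2,int(u)-1:int(u)+2]; z=np.median(w[w>0]) if (w>0).any() else np.nan
        n=cv2.undistortPoints(np.array([[[u,v]]],float),K,d)[0,0]
        out.append((np.linalg.inv(V)@[n[0]*z,n[1]*z,z,1])[:3])
    return np.array(out)
def cloud(dep,m):
    K,d,V=np.array(m["intrinsics"]),np.array(m["dist"]),np.array(m["view"])
    h,w=dep.shape;g=np.stack(np.meshgrid(np.arange(w),np.arange(h)),-1).reshape(-1,1,2).astype(float)
    n=cv2.undistortPoints(g,K,d)[:,0];z=dep.reshape(-1,1)
    p=np.hstack([n*z,z,np.ones_like(z)])@np.linalg.inv(V).T
    p=p[:,:3];p[z[:,0]==0]=np.nan
    return p.reshape(h,w,3)
def grab(name):
    m=camera_model(name);im,de=snapshot(name);np.savez(f"{name}.npz",im=im,de=de,**{k:np.array(m[k]) for k in m});return im,de,m
E
python3 - <<'E'
from h import *
for n in("scene","side"):
    im,de,m=grab(n); cv2.imwrite(f"pics/{n}0.png",cv2.resize(im[...,::-1],(800,600)))
print(get_state())
E
```

```text
pics
{'clock': 0.1, 'q': array([ 0.03380342,  0.68986094, -0.19449705,  1.56623858,  0.15731312,
        0.90253503, -0.21507888]), 'qd': array([ 0.0006768 , -0.00230613,  0.00032654, -0.00271591, -0.00177328,
       -0.00018664, -0.00079079]), 'joint_torque': array([-3.08775299e-03, -5.28501892e+01, -1.27141513e+00, -1.53837240e+01,
       -5.25604945e-02,  1.96265515e-03,  5.71585565e-05]), 'tool_pos': array([ 6.24390612e-01, -6.77970033e-05,  2.17114531e-01]), 'eef_rot': array([ 7.07076775e-01,  7.07136304e-01, -6.35906575e-04, -5.26706661e-04]), 'contact_force': array([ 0.40641595, -0.26876176,  0.3003067 ]), 'moment': array([-0.00251745,  0.02302688, -0.04034909]), 'finger_force': 0.0, 'opening': 0.9977121804741075}
```

View pics/scene0.png

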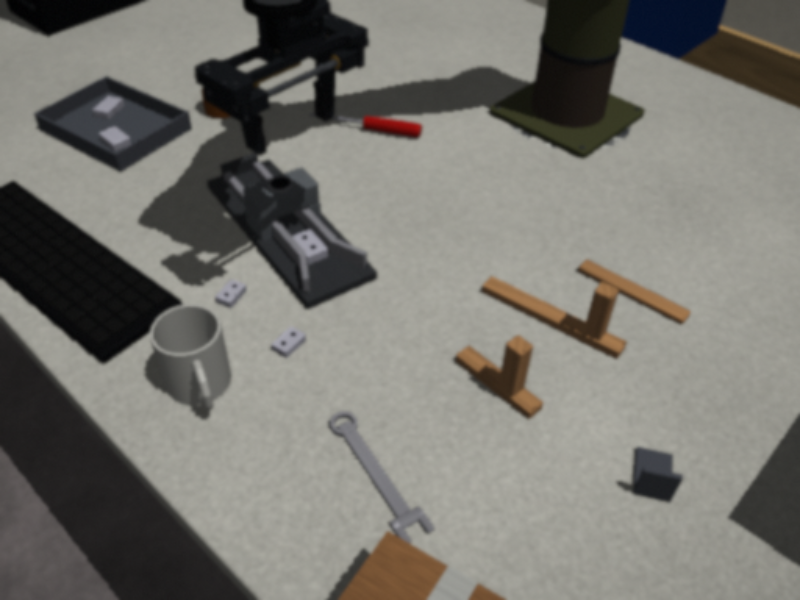

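View pics/side0.png

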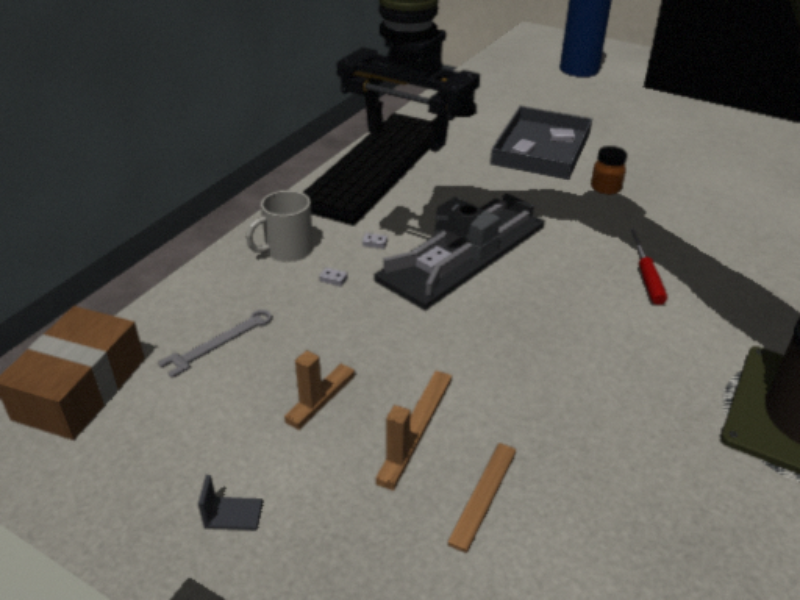

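Scene view (800x600 px): the long stick has its post at (602,310) and its tip at (487,287). The short stick is at (515,365), and a plain bar without a handle is at (635,290). The guide runs from its mouth at (340,285) to its end at (230,175). The coupon candidates are (308,243) in the mouth, (231,292) and (289,341) loose on the bench, and two in the tray at (108,105) and (115,137). The one in the mouth fits: it is the largest and lies lengthways in the guide. I'll measure and check it in a crop.

```bash
cat > m1.py <<'E'
from h import *
crops=[]
for n,boxes in (("scene",dict(long=(475,268,632,362),short=(450,330,548,420),guide=(200,150,380,310))),("side",dict(long=(370,365,458,495),short=(280,345,360,432),guide=(370,180,550,310)))):
    z=np.load(n+".npz");im,de=z["im"],z["de"];m={k:z[k] for k in("intrinsics","dist","view")}
    C=cloud(de,m);hsv=cv2.cvtColor(im,cv2.COLOR_RGB2HSV)
    for k,b in boxes.items():
        x0,y0,x1,y1=[int(a*.64) for a in b]
        P=C[y0:y1,x0:x1].reshape(-1,3);H=hsv[y0:y1,x0:x1].reshape(-1,3)
        if k!="guide":
            w=P[(H[:,1]>90)&(H[:,2]>60)];
            low=w[(w[:,2]>.008)&(w[:,2]<.018)];post=w[w[:,2]>.083]
            c=low[:,:2].mean(0);u=np.linalg.svd(low[:,:2]-c)[2][0]
            # direction toward tip: away from post
            pc=post.mean(0)
            if np.dot(c-pc[:2],u)<0:u=-u
            s=(low[:,:2]-pc[:2])@u;l=(low[:,:2]-pc[:2])@[-u[1],u[0]]
            print(n,k,"posttop",pc.round(4),len(post),"barz",np.median(low[:,2]).round(4),"yaw",np.degrees(np.arctan2(u[1],u[0])).round(1),"s",np.percentile(s,[1,99]).round(3),"lat",l.mean().round(4))
        else:
            g=P[(P[:,2]>.009)&(P[:,2]<.09)]
            rect=cv2.minAreaRect(g[:,:2].astype(np.float32));print(n,"guide rect",rect)
            t=P[(P[:,2]>.07)&(P[:,2]<.09)];print(" archtop",len(t),t.mean(0).round(4))
            q=(H[:,2]>110)&(H[:,1]<60)&(P[:,2]>.028)&(P[:,2]<.036);print(" couponish",q.sum(),P[q].mean(0).round(4))
        crop=im[y0:y1,x0:x1,::-1]; 
        if k=="guide":crops.append(cv2.resize(crop,(400,400),interpolation=cv2.INTER_CUBIC))
cv2.imwrite("pics/crop.png",np.hstack(crops))
E
python3 m1.py
```

```text
scene long posttop [0.5144 0.3308 0.0892] 272 barz 0.0133 yaw 138.3 s [-0.09   0.136] lat 0.0947
scene short posttop [0.5842 0.3203 0.0891] 141 barz 0.014 yaw -94.1 s [-0.038  0.08 ] lat -0.0006
scene guide rect ((0.6385405659675598, -0.11139462888240814), (0.32913610339164734, 0.25051459670066833), 78.10930633544922)
 archtop 720 [ 0.575  -0.0993  0.0798]
 couponish 238 [ 0.5813 -0.0475  0.0322]
side long posttop [0.4363 0.3413 0.09  ] 140 barz 0.0149 yaw -82.2 s [-0.037  0.16 ] lat -0.0015
side short posttop [0.5805 0.3198 0.0901] 116 barz 0.0148 yaw -93.7 s [-0.038  0.081] lat -0.0009
side guide rect ((0.6690537929534912, -0.12018042802810669), (0.3215014636516571, 0.3205769658088684), 79.3895263671875)
 archtop 523 [ 0.5637 -0.1007  0.08  ]
 couponish 130 [ 0.5875 -0.0305  0.0329]
```

View pics/crop.png

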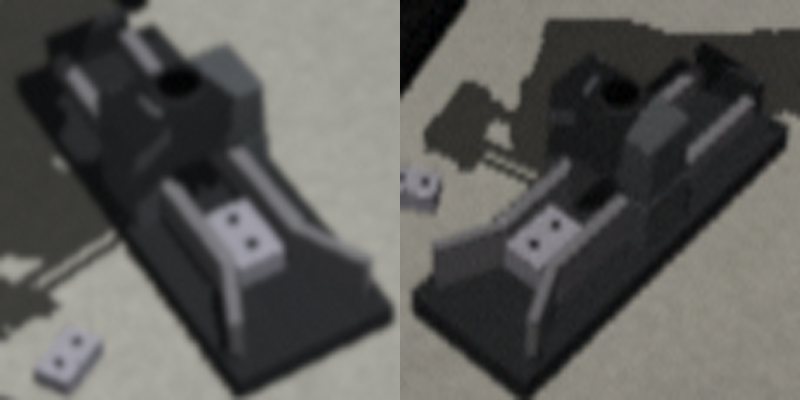

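Crop: the block in the guide's mouth has two dark dots, is visibly larger than the loose ones and lies along the channel, so it is the coupon. Next I'll refine the guide and stick poses.

```bash
cat > m2.py <<'E'
from h import *
A=[];W=[]
for n in("scene","side"):
    z=np.load(n+".npz");im,de=z["im"],z["de"];m={k:z[k] for k in("intrinsics","dist","view")}
    C=cloud(de,m).reshape(-1,3);H=cv2.cvtColor(im,cv2.COLOR_RGB2HSV).reshape(-1,3)
    near=np.hypot(C[:,0]-.575,C[:,1]+.1)<.19
    b=C[near&(C[:,2]>.011)&(C[:,2]<.021)]
    rc=cv2.minAreaRect(b[:,:2].astype(np.float32));print(n,"base",np.round(rc[0],4),np.round(rc[1],4),rc[2],len(b),np.median(b[:,2]))
    t=C[near&(C[:,2]>.076)&(C[:,2]<.084)];print(" arch",t.mean(0),np.round(cv2.minAreaRect(t[:,:2].astype(np.float32)),3) if 0 else cv2.minAreaRect(t[:,:2].astype(np.float32)))
    hi=C[near&(C[:,2]>.086)&(C[:,2]<.16)];print(" above arch",len(hi), hi.min(0) if len(hi) else '',hi.max(0) if len(hi) else '')
    w=C[near&(C[:,2]>.036)&(C[:,2]<.043)]  # wall tops
    c=C[near&(H[:,2]>110)&(C[:,2]>.029)&(C[:,2]<.0345)&(C[:,1]>-.07)]
    print(" coupon",np.median(c,0),len(c),cv2.minAreaRect(c[:,:2].astype(np.float32)))
    L=C[(H[:,1]>90)&(H[:,2]>60)&(np.hypot(C[:,0]-.436,C[:,1]-.341)<.2)&(C[:,2]>.008)]
    L=L[np.abs((L[:,0]-.436)-(L[:,1]-.341)*np.tan(np.radians(-7.8)))<.03]
    post=L[L[:,2]>.083];low=L[L[:,2]<.018]
    cc=low[:,:2].mean(0);u=np.linalg.svd(low[:,:2]-cc)[2][0];u=u if u[1]<0 else -u
    s=(low[:,:2]-post.mean(0)[:2])@u
    print(" long post",post.mean(0).round(4),cv2.minAreaRect(post[:,:2].astype(np.float32)),"yaw",np.degrees(np.arctan2(u[1],u[0])),np.percentile(s,[1,99]),"lat",((low[:,:2]-post.mean(0)[:2])@[-u[1],u[0]]).mean())
E
python3 m2.py
```

```text
scene base [ 0.6153 -0.1104] [0.3216 0.2053] 77.91559600830078 2422 0.016437011580055116
 arch [ 0.57262686 -0.10219619  0.08039097] ((0.5695607662200928, -0.10626307129859924), (0.05101199075579643, 0.09581954777240753), 78.00694274902344)
 above arch 11 [ 0.55499047 -0.10789519  0.08615497] [ 0.57933632 -0.08851975  0.08701562]
 coupon [ 0.58760914 -0.02722345  0.03260459] 195 ((0.5867734551429749, -0.02979350835084915), (0.05304679274559021, 0.03107624128460884), 74.06549072265625)
 long post [0.4393 0.3422 0.0893] ((0.4384920597076416, 0.34143900871276855), (0.02580379880964756, 0.022873882204294205), 8.225334167480469) yaw -82.90478554424857 [-0.0366783   0.15778995] lat 0.001951168048551001
side base [ 0.6152 -0.1116] [0.3237 0.2064] 77.83052825927734 1580 0.016877539990940715
 arch [ 0.56484147 -0.10224723  0.08074416] ((0.5671093463897705, -0.10750618577003479), (0.05483182892203331, 0.0968235582113266), 79.21770477294922)
 above arch 11 [ 0.55204882 -0.11570514  0.08605452] [ 0.57749999 -0.09502763  0.08813251]
 coupon [ 0.58553968 -0.03023461  0.03262968] 110 ((0.5896932482719421, -0.03062511794269085), (0.04726805165410042, 0.034552838653326035), 78.04242706298828)
 long post [0.4363 0.3413 0.09  ] ((0.43638455867767334, 0.3400539755821228), (0.022163398563861847, 0.024967465549707413), 8.408404350280762) yaw -82.18594624901056 [-0.03715816  0.15999879] lat -0.0015298786035087297
```

```bash
python3 -m inch '1 0.0285 -0.0155 0 0 0 0;1 0.0285 -0.0155 0 0 0 0;1 0.0285 -0.0155 0 0 0 0;1 0.0285 -0.0155 0 0 0 0;1 0.0285 -0.0155 0 0 0 0;1 0.0285 -0.0155 0 0 0 0;1 0.0285 -0.0155 0 0 0 0;1 0.0285 -0.0155 0 0 0 0;1 0.0285 -0.0155 0 0 0 0;1 0.0285 -0.0155 0 0 0 0;1 0.0285 -0.0155 0 0 0 0;1 0.0285 -0.0155 0 0 0 0;1 0 0 0 0 0 -0.065;1 0 0 0 0 0 -0.065;1 0 0 0 0 0 0;1 0 0 0 0 0 0' 40
cat > look.py <<'E'
import sys
from h import *
from scipy.spatial.transform import Rotation as R
s=get_state();im,de,m=grab("wrist");C=cloud(de,m).reshape(-1,3);H=cv2.cvtColor(im,cv2.COLOR_RGB2HSV).reshape(-1,3)
cv2.imwrite(f"pics/{sys.argv[1]}.png",im[...,::-1])
M=R.from_quat(s["eef_rot"]).as_matrix()
print("tcp",s["tool_pos"].round(4),"tooly yaw",np.degrees(np.arctan2(M[1,1],M[0,1])).round(2),"tilt",np.degrees(np.arccos(-M[2,2])).round(2))
k=(H[:,1]>90)&(H[:,2]>50)
p=C[k&(C[:,2]>.082)&(C[:,2]<.098)&(np.hypot(C[:,0]-.438,C[:,1]-.3415)<.03)]
if len(p):print("post",p.mean(0).round(4),len(p),cv2.minAreaRect(p[:,:2].astype(np.float32)))
E
python3 look.py w1
```

```text
clock: 1.43
tool_pos: [0.439, 0.3416, 0.2175]
eef_rot: [0.66, 0.751, -0.0, -0.0]
contact_force: [0.5, -0.2, -0.1]
opening: 0.998
finger_force: 0.0
tcp [0.439  0.3416 0.2175] tooly yaw 7.33 tilt 0.04
post [0.4374 0.3416 0.0894] 460 ((0.4374401867389679, 0.3406407833099365), (0.02037092112004757, 0.024638112634420395), 7.6483893394470215)
```

View pics/w1.png

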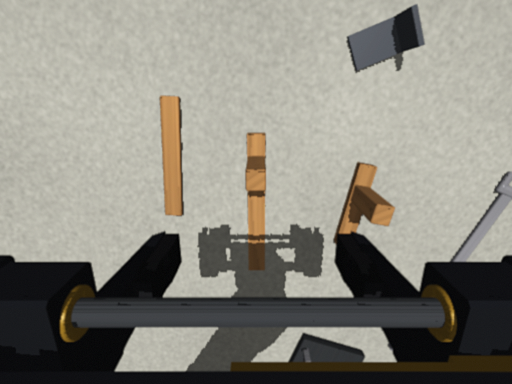

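The wrist view shows the long stick's post at (256,180), aligned between the fingers, and the short stick off to the right at (370,200). I'll descend and grip.

```bash
python3 -m inch '1 0 -0.0015 0.03 0 0 0;1 0 0 0.03 0 0 0;1 0 0 0.03 0 0 0;1 0 0 0.03 0 0 0;1 0 0 0.025 0 0 0;1 0 0 0.0145 0 0 0;1 0 0 0 0 0 0;1 0 0 0 0 0 0;-1 0 0 0 0 0 0;-1 0 0 0 0 0 0;-1 0 0 0 0 0 0;-1 0 0 0 0 0 0;-1 0 0 0 0 0 0;-1 0 0 0 0 0 0;-1 0 0 0 0 0 0;-1 0 0 0 0 0 0' 45
```

```text
clock: 2.82
tool_pos: [0.4375, 0.3418, 0.0584]
eef_rot: [0.66, 0.752, 0.0, 0.0]
contact_force: [0.6, -0.6, -0.5]
opening: 0.419
finger_force: 0.0
```

```bash
python3 -m inch '-1 0 0 0 0 0 0;-1 0 0 0 0 0 0;-1 0 0 0 0 0 0;-1 0 0 0 0 0 0;-1 0 0 0 0 0 0;-1 0 0 0 0 0 0;-1 0 0 0 0 0 0' 45
```

```text
clock: 3.4
tool_pos: [0.4375, 0.3418, 0.0583]
eef_rot: [0.66, 0.752, -0.0, 0.0]
contact_force: [-0.2, -0.5, -0.5]
opening: 0.246
finger_force: 45.0
```

```bash
python3 -m inch '-1 0 0 -0.026 0 0 0;-1 0 0 -0.026 0 0 0;-1 0 0 -0.026 0 0 0;-1 0 0 -0.026 0 0 0;-1 0 0 -0.026 0 0 0;-1 0 0 0 0 0 0.113;-1 0 0 0 0 0 0.113;-1 0 0 0 0 0 0.113;-1 -0.0139 0.0278 0 0 0 0;-1 -0.0139 0.0278 0 0 0 0;-1 -0.0139 0.0278 0 0 0 0;-1 -0.0139 0.0278 0 0 0 0;-1 -0.0139 0.0278 0 0 0 0;-1 -0.0139 0.0278 0 0 0 0;-1 -0.0139 0.0278 0 0 0 0;-1 -0.0139 0.0278 0 0 0 0;-1 0 0 0 0 0 0;-1 0 0 0 0 0 0'
cat > look2.py <<'E'
import sys
from h import *
from scipy.spatial.transform import Rotation as R
im,de,m=grab("side");s=get_state();M=R.from_quat(s["eef_rot"]).as_matrix()
cv2.imwrite(f"pics/{sys.argv[1]}.png",cv2.resize(im[...,::-1],(800,600)))
print("tcp",s["tool_pos"].round(4),"tooly yaw",np.degrees(np.arctan2(M[1,1],M[0,1])).round(2))
G=np.array([.5688,-.1065]);a=np.radians(-102.1);u=np.array([np.cos(a),np.sin(a)]);n=np.array([-u[1],u[0]])
d=s["tool_pos"][:2]-G;print("tcp in guide",(d@u).round(4),(d@n).round(4))
for nm in("side","scene"):
    if nm=="scene":im,de,m=grab("scene")
    C=cloud(de,m).reshape(-1,3);H=cv2.cvtColor(im,cv2.COLOR_RGB2HSV).reshape(-1,3)
    Q=np.c_[(C[:,:2]-G)@u,(C[:,:2]-G)@n,C[:,2]];t=d@u
    k=(H[:,1]>90)&(H[:,2]>45)&(Q[:,0]>t-.06)&(Q[:,0]<t+.18)&(abs(Q[:,1]-d@n)<.04)&(Q[:,2]>s["tool_pos"][2]-.065)&(Q[:,2]<s["tool_pos"][2]-.035)
    q=Q[k]
    if len(q)>20:
        f=np.polyfit(q[:,0],q[:,1],1);fz=np.polyfit(q[:,0],q[:,2],1)
        print(nm,"bar",len(q),"x",np.percentile(q[:,0],[1,99]).round(4),"y",q[:,1].mean().round(4),"yaw off deg",np.degrees(f[0]).round(2),"z",np.median(q[:,2]).round(4),"pitch",np.degrees(fz[0]).round(2))
    k=(H[:,2]>(110))&(H[:,1]<60)&(abs(Q[:,1])<.021)&(Q[:,2]>.029)&(Q[:,2]<.035)&(abs(Q[:,0])<.15)
    q=Q[k]
    if len(q):print(nm,"coupon",q.mean(0).round(4),np.percentile(q,[2,98],axis=0).round(4).tolist(),len(q))
    # inner walls
    for lo,hi in((-.1,-.03),(.03,.13)):
        w=Q[(Q[:,0]>lo)&(Q[:,0]<hi)&(abs(Q[:,2]-(.04 if lo<0 else .028))<.003)&(abs(Q[:,1])<.04)]
        print(nm,"walls",lo,[ (len(v),np.percentile(v,[5,50,95]).round(4).tolist()) for v in (w[w[:,1]<-.017,1],w[w[:,1]>.017,1]) if len(v)])
E
python3 look2.py s2
```

```text
clock: 4.9
tool_pos: [0.6331, 0.1842, 0.1877]
eef_rot: [0.778, 0.628, -0.0, 0.001]
contact_force: [-0.4, 0.7, -1.6]
opening: 0.245
finger_force: 45.0
tcp [0.6316 0.1865 0.1877] tooly yaw -12.04
tcp in guide -0.2997 -0.0
side bar 778 x [-0.3353 -0.1402] y -0.0038 yaw off deg 0.08 z 0.1437 pitch 0.01
side coupon [-0.0797 -0.0056  0.033 ] [[-0.1015, -0.013, 0.0307], [-0.057, 0.0028, 0.0349]] 61
side walls -0.1 [(85, [-0.0314, -0.027, -0.0199]), (77, [0.0191, 0.0229, 0.0307])]
side walls 0.03 [(66, [-0.0307, -0.0264, -0.02]), (25, [0.0193, 0.0236, 0.0302])]
scene bar 846 x [-0.3392 -0.1477] y 0.0041 yaw off deg 1.27 z 0.1435 pitch -0.42
scene coupon [-0.0829 -0.0059  0.0324] [[-0.1051, -0.0139, 0.0296], [-0.0559, 0.003, 0.0341]] 109
scene walls -0.1 [(112, [-0.0304, -0.0248, -0.0203]), (119, [0.0198, 0.0253, 0.0298])]
scene walls 0.03 [(45, [-0.0294, -0.0247, -0.0203]), (62, [0.0214, 0.0264, 0.0307])]
```

View pics/s2.png

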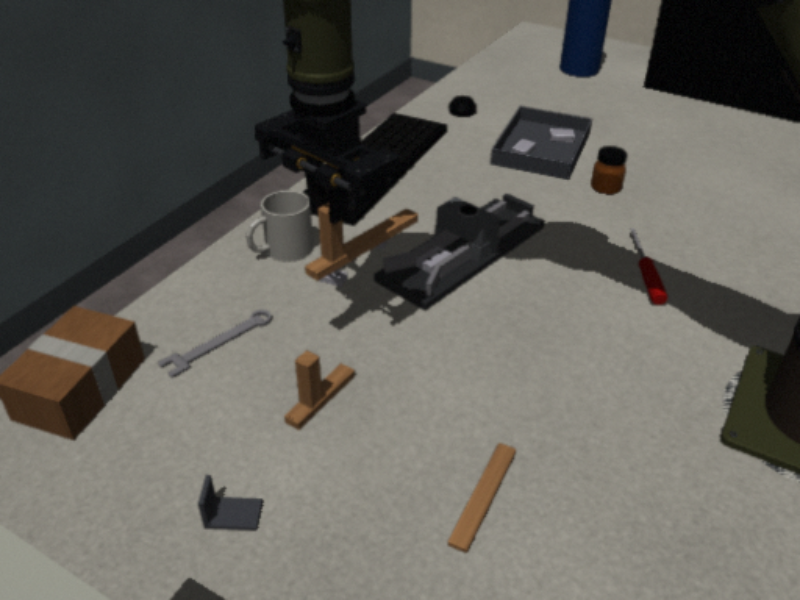

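Side view: the stick is held level with its tip at (415,215), in line with the guide's mouth at (400,275). Before lowering I'll check the mug's height against the gripper body.

```bash
python3 - <<'E'
from h import *
z=np.load("side.npz");m={k:z[k] for k in("intrinsics","dist","view")};C=cloud(z["de"],m)
P=C[int(185*.64):int(262*.64),int(245*.64):int(312*.64)].reshape(-1,3);P=P[(P[:,2]>.02)&(P[:,2]<.13)]
G=np.array([.5688,-.1065]);a=np.radians(-102.1);u=np.array([np.cos(a),np.sin(a)]);n=np.array([-u[1],u[0]])
Q=np.c_[(P[:,:2]-G)@u,(P[:,:2]-G)@n,P[:,2]];print(np.percentile(Q,[1,99],axis=0).round(3))
E
```

```text
[[-0.266  0.182  0.022]
 [-0.155  0.261  0.093]]
```

```bash
python3 -m inch '-1 0 0 0.025 0 0 0;-1 0 0 0.025 0 0 0;-1 0 0 0.025 0 0 0;-1 0 0 0.02 0 0 0;-1 0 0 0.015 0 0 0;-1 0 0 0 0 0 0;-1 0 0 0 0 0 0;-1 -0.012 0 0 0 0 0;-1 -0.012 0 0 0 0 0;-1 -0.012 0 0 0 0 0;-1 -0.012 0 0 0 0 0;-1 -0.012 0 0 0 0 0;-1 0 0 0 0 0 0;-1 0 0 0 0 0 0'; python3 look2.py s3
```

```text
clock: 6.17
tool_pos: [0.6196, 0.1265, 0.0786]
eef_rot: [0.778, 0.629, -0.0, 0.0]
contact_force: [-0.4, 0.4, -1.0]
opening: 0.241
finger_force: 45.0
tcp [0.6197 0.128  0.0785] tooly yaw -12.02
tcp in guide -0.24 0.0006
side bar 656 x [-0.2764 -0.0785] y -0.0038 yaw off deg 1.09 z 0.0345 pitch 0.14
side coupon [-0.0528 -0.0092  0.0328] [[-0.0685, -0.0135, 0.0299], [-0.0376, -0.0051, 0.0348]] 20
side walls -0.1 [(85, [-0.0311, -0.0264, -0.0201]), (76, [0.0189, 0.0236, 0.0298])]
side walls 0.03 [(68, [-0.0308, -0.0264, -0.0193]), (30, [0.0184, 0.0234, 0.0308])]
scene bar 635 x [-0.2794 -0.132 ] y 0.0034 yaw off deg -1.48 z 0.0344 pitch -0.04
scene coupon [0.1129 0.0207 0.029 ] [[0.1129, 0.0207, 0.029], [0.1129, 0.0207, 0.029]] 1
scene walls -0.1 [(91, [0.0206, 0.0258, 0.03])]
scene walls 0.03 [(47, [-0.0292, -0.0238, -0.0195]), (63, [0.021, 0.0259, 0.0309])]
```

```bash
python3 -m inch '-1 -0.012 0 0 0 0 0;-1 -0.012 0 0 0 0 0;-1 -0.012 0 0 0 0 0;-1 -0.012 0 0 0 0 0;-1 -0.012 0 0 0 0 0;-1 -0.012 0 0 0 0 0;-1 -0.012 0 0 0 0 0;-1 -0.012 0 0 0 0 0;-1 -0.012 0 0 0 0 0;-1 -0.012 0 0 0 0 0;-1 -0.012 0 0 0 0 0;-1 -0.012 0 0 0 0 0;-1 0 0 0 0 0 0;-1 0 0 0 0 0 0'; python3 look2.py s4
```

```text
clock: 7.43
tool_pos: [0.5895, -0.0138, 0.0783]
eef_rot: [0.778, 0.629, -0.0, 0.0]
contact_force: [0.6, 0.7, -0.5]
opening: 0.245
finger_force: 45.0
tcp [ 0.5899 -0.0124  0.0784] tooly yaw -11.99
tcp in guide -0.0964 0.0009
side bar 296 x [-0.1333 -0.0108] y -0.0016 yaw off deg 0.97 z 0.0349 pitch 1.8
side coupon [ 0.0912 -0.0096  0.0333] [[0.0861, -0.0133, 0.0317], [0.0997, -0.0055, 0.0343]] 8
side walls -0.1 [(83, [-0.0313, -0.0264, -0.0207]), (25, [0.0188, 0.0241, 0.0307])]
side walls 0.03 [(64, [-0.0311, -0.0262, -0.0191]), (19, [0.0209, 0.0248, 0.0305])]
scene bar 439 x [-0.1363 -0.0112] y 0.0029 yaw off deg 0.96 z 0.0343 pitch 1.48
scene walls -0.1 [(34, [-0.0311, -0.0265, -0.0209]), (112, [0.0198, 0.025, 0.0298])]
scene walls 0.03 [(1, [-0.03, -0.03, -0.03]), (63, [0.0206, 0.026, 0.0308])]
```

View pics/s4.png

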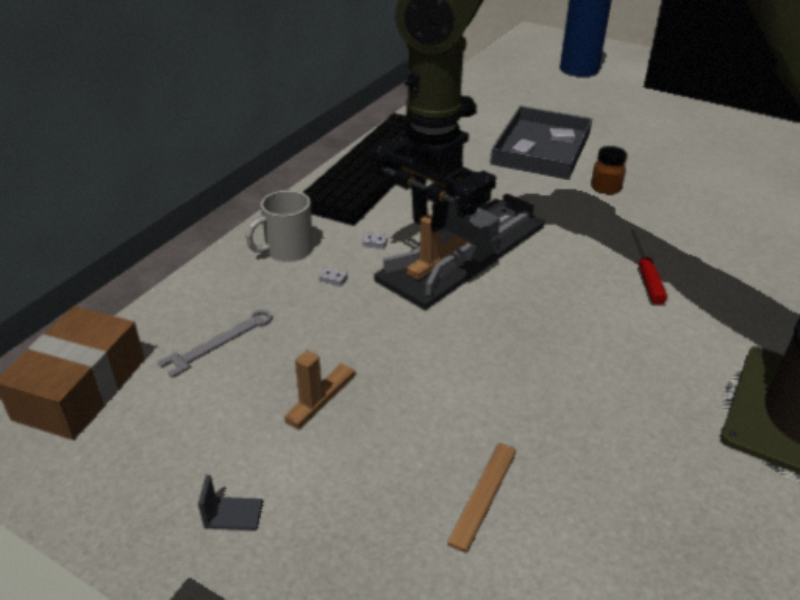

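The stick runs through under the arch, with its rear end at (420,270), and the coupon is beyond the arch at guide x ≈ 0.09. Now a slow push to the stop.

```bash
python3 -m inch '-1 -0.004 0 0 0 0 0;-1 -0.004 0 0 0 0 0;-1 -0.004 0 0 0 0 0;-1 -0.004 0 0 0 0 0;-1 -0.004 0 0 0 0 0;-1 -0.002 0 0 0 0 0;-1 0 0 0 0 0 0'; python3 -m inch '-1 -0.002 0 0 0 0 0;-1 0 0 0 0 0 0'; python3 -m inch '-1 -0.002 0 0 0 0 0;-1 0 0 0 0 0 0'
```

```text
clock: 8.12
tool_pos: [0.5849, -0.0353, 0.0783]
eef_rot: [0.777, 0.629, -0.0, 0.0]
contact_force: [-0.1, -0.5, -1.3]
opening: 0.243
finger_force: 45.0
clock: 8.28
tool_pos: [0.5847, -0.0364, 0.0783]
eef_rot: [0.777, 0.629, -0.0, 0.0]
contact_force: [-0.1, -0.3, -1.1]
opening: 0.242
finger_force: 45.0
clock: 8.45
tool_pos: [0.5845, -0.0379, 0.0784]
eef_rot: [0.777, 0.63, 0.0, 0.0]
contact_force: [0.7, -0.2, -0.9]
opening: 0.244
finger_force: 45.0
```

```bash
python3 -m inch '-1 -0.002 0 0 0 0 0;-1 0 0 0 0 0 0'; python3 -m inch '-1 -0.002 0 0 0 0 0;-1 0 0 0 0 0 0'; python3 look2.py s5|grep -E "tcp|coupon"
```

```text
clock: 8.62
tool_pos: [0.5848, -0.0382, 0.0787]
eef_rot: [0.777, 0.63, 0.002, -0.0]
contact_force: [0.4, 4.4, 0.3]
opening: 0.242
finger_force: 45.0
clock: 8.78
tool_pos: [0.585, -0.0383, 0.079]
eef_rot: [0.776, 0.63, 0.003, -0.001]
contact_force: [0.8, 8.3, 3.9]
opening: 0.245
finger_force: 45.0
tcp [ 0.5849 -0.0383  0.079 ] tooly yaw -11.84
tcp in guide -0.0701 0.0014
side coupon [ 0.1079 -0.0076  0.0325] [[0.0931, -0.0126, 0.0304], [0.1246, -0.0014, 0.0348]] 22
```

The reaction force shows the coupon is against the stop. I'll draw the stick back straight, raise it and check the set-down spot.

```bash
python3 -m inch '-1 0.004 0 0 0 0 0;-1 0.01 0 0 0 0 0;-1 0.014 0 0 0 0 0;-1 0.014 0 0 0 0 0;-1 0.014 0 0 0 0 0;-1 0.014 0 0 0 0 0;-1 0.014 0 0 0 0 0;-1 0.014 0 0 0 0 0;-1 0.014 0 0 0 0 0;-1 0.014 0 0 0 0 0;-1 0.014 0 0 0 0 0;-1 0.014 0 0 0 0 0;-1 0.014 0 0 0 0 0;-1 0.014 0 0 0 0 0;-1 0.014 0 0 0 0 0;-1 0.014 0 0 0 0 0;-1 0.014 0 0 0 0 0;-1 0.014 0 0 0 0 0;-1 0 0 -0.03 0 0 0;-1 0 0 -0.03 0 0 0'
python3 look2.py s6 | grep -vE walls
python3 - <<'E'
from h import *
G=np.array([.5688,-.1065]);a=np.radians(-102.1);u=np.array([np.cos(a),np.sin(a)]);n=np.array([-u[1],u[0]])
for nm in("side","scene"):
    z=np.load(nm+".npz");m={k:z[k] for k in("intrinsics","dist","view")};P=cloud(z["de"],m).reshape(-1,3)
    Q=np.c_[(P[:,:2]-G)@u,(P[:,:2]-G)@n,P[:,2]]
    H=np.zeros((16,15),int)
    k=(Q[:,2]>.006)&(Q[:,2]<.05)
    h,_,_=np.histogram2d(Q[k,0],Q[k,1],bins=[np.arange(-.46,-.139,.02),np.arange(-.12,.181,.02)])
    print(nm,"rows x -.46.., cols y -.12..");print(h.astype(int))
E
```

```text
clock: 10.55
tool_pos: [0.6311, 0.1927, 0.137]
eef_rot: [0.776, 0.63, -0.002, -0.001]
contact_force: [-0.5, 0.5, -0.5]
opening: 0.245
finger_force: 45.0
tcp [0.636  0.1934 0.1448] tooly yaw -11.93
tcp in guide -0.3073 0.0029
side bar 828 x [-0.343  -0.1472] y -0.0071 yaw off deg 0.5 z 0.0932 pitch -0.77
side coupon [0.1159 0.0023 0.033 ] [[0.0918, -0.0118, 0.0304], [0.1396, 0.0182, 0.0349]] 91
scene bar 767 x [-0.3473 -0.1546] y 0.0078 yaw off deg 1.68 z 0.1 pitch -1.58
scene coupon [0.114  0.0028 0.0317] [[0.0888, -0.0131, 0.0293], [0.1408, 0.0181, 0.0342]] 181
side rows x -.46.., cols y -.12..
[[  1  72  47   0   0   0   0   0   0   0   0  35  10   0   0]
 [  0 117  72   0   0   0   0   0   0   0   0  36  10   0   0]
 [  0  92   0   0   0   0   0   0   0   0   0  34   5   0   0]
 [  0  34  36   0   0   0   0   0   0   0   0  37   6   0   0]
 [  0  23  59  11   0   0   0   0   0   0   0  41   2   0   0]
 [  0   1  71  16   0   0   0   0   0   0  13  27  14   0   0]
 [  0   0  10   2   0   0   0   0   0   0   1  14   2   0   0]
 [  0   0   0   0   0   0   0   0   0   0   0   0   0   
[... 855 characters left out ...]
0   0]
 [  0   1  77  39   0   0   0   0   0   0  12  49  31   0   0]
 [  0   0   6   0   0   0   0   0   0   0   2  28   3   0   0]
 [  0   0   0   0   0   0   0   0   0   0   0   0   0   0   0]
 [  0   0   0   0   0   0   0   0   0   0   0   0   0   0   0]
 [  0   0   0   0   0   0   0   0   0   0   0   0   0   0   0]
 [  0   0   0   0   0   0   0   0   0   0   0   0   0   0   0]
 [  0   0   0   0   0   0   0   0   0   0   0  13   0   0   0]
 [  0   0   0   0   0   0   0   0   0   0  62  87  25   0   0]
 [  0   0   0   0   0   0   0   0   0   0  25  21   2   0   0]
 [  0   0   0   0  15  45  40  45  34   0   0   0   0   0   0]
 [  0   0   0   5  16  62  64  66 100   0   0   0   0   0   0]]
```

The coupon is at guide (0.115, 0.002) with its top at z 0.032, so it is home and flat. The strip at guide y from -0.06 to 0.09 is free, so I'll set the stick at about (-0.375, 0.02).

```bash
python3 -m inch '-1 0.017 0.004 0 0 0 0;-1 0.017 0.004 0 0 0 0;-1 0.017 0.004 0 0 0 0;-1 0.017 0.005 0 0 0 0;-1 0 0 0 0 0 0;-1 0 0 0 0 0 0;-1 0 0 0 0 0 0'; python3 look2.py s7 | grep -vE walls
```

```text
clock: 11.23
tool_pos: [0.663, 0.2525, 0.1376]
eef_rot: [0.777, 0.629, -0.001, 0.0]
contact_force: [0.4, -1.3, -1.3]
opening: 0.244
finger_force: 45.0
tcp [0.6631 0.252  0.1378] tooly yaw -12.05
tcp in guide -0.3703 0.0171
side bar 867 x [-0.4083 -0.2122] y 0.0116 yaw off deg 0.28 z 0.0936 pitch -0.0
side coupon [0.1167 0.0018 0.0326] [[0.0914, -0.0133, 0.0295], [0.1405, 0.0188, 0.0347]] 92
scene bar 672 x [-0.4094 -0.2887] y 0.0205 yaw off deg -0.14 z 0.0935 pitch -0.16
scene coupon [0.1143 0.0027 0.0318] [[0.0894, -0.0142, 0.0294], [0.1412, 0.0184, 0.0345]] 187
```

```bash
python3 -m inch '-1 0 0 0.022 0 0 0;-1 0 0 0.022 0 0 0;-1 0 0 0.018 0 0 0;-1 0 0 0.01 0 0 0;-1 0 0 0.005 0 0 0;-1 0 0 0.001 0 0 0;-1 0 0 0 0 0 0;-1 0 0 0 0 0 0'; python3 -m inch '-1 0 0 0.001 0 0 0;-1 0 0 0.0005 0 0 0;-1 0 0 0 0 0 0'
```

```text
clock: 12.0
tool_pos: [0.6645, 0.2541, 0.0616]
eef_rot: [0.777, 0.629, 0.001, 0.0]
contact_force: [0.8, -0.3, -1.4]
opening: 0.239
finger_force: 45.0
clock: 12.25
tool_pos: [0.6639, 0.2539, 0.0594]
eef_rot: [0.777, 0.629, 0.0, 0.0]
contact_force: [-0.2, 0.2, -1.4]
opening: 0.246
finger_force: 45.0
```

```bash
for i in 1 2; do python3 -m inch '-1 0 0 0.001 0 0 0;-1 0 0 0 0 0 0;-1 0 0 0 0 0 0' | grep -E "tool_pos|contact"; done
```

```text
tool_pos: [0.6639, 0.254, 0.0584]
contact_force: [-0.1, -0.1, 1.7]
tool_pos: [0.664, 0.254, 0.0583]
contact_force: [-1.9, -2.0, 6.9]
```

```bash
python3 -m inch '-1 0 0 -0.001 0 0 0;0.5 0 0 0 0 0 0;0.5 0 0 0 0 0 0;0.5 0 0 0 0 0 0;0.5 0 0 0 0 0 0;0.5 0 0 0 0 0 0;0.5 0 0 0 0 0 0;0.5 0 0 0 0 0 0;0.5 0 0 0 0 0 0;0.5 0 0 0 0 0 0;0.5 0 0 0 0 0 0;0.5 0 0 0 0 0 0'; python3 -m inch '0.5 0 0 -0.015 0 0 0;0.5 0 0 -0.025 0 0 0;0.5 0 0 -0.03 0 0 0;0.5 0 0 -0.03 0 0 0;0.5 0 0 -0.03 0 0 0;0.5 0 0 0 0 0 0;0.5 0 0 0 0 0 0'
python3 - <<'E'
from h import *
G=np.array([.5688,-.1065]);a=np.radians(-102.1);u=np.array([np.cos(a),np.sin(a)]);n=np.array([-u[1],u[0]])
for nm in("side","scene"):
    im,de,m=grab(nm);P=cloud(de,m).reshape(-1,3);H=cv2.cvtColor(im,cv2.COLOR_RGB2HSV).reshape(-1,3)
    Q=np.c_[(P[:,:2]-G)@u,(P[:,:2]-G)@n,P[:,2]]
    b=(H[:,1]>90)&(H[:,2]>45)&(abs(Q[:,1]-.02)<.04)&(Q[:,0]<-.17)&(Q[:,0]>-.45)
    l=Q[b&(Q[:,2]>.008)&(Q[:,2]<.02)];p=Q[b&(Q[:,2]>.083)&(Q[:,2]<.1)]
    print(nm,"bar x",np.percentile(l[:,0],[1,99]).round(4),"z",np.median(l[:,2]).round(4),"post",p.mean(0).round(4),len(p))
    s=P[(H[:,1]>90)&(H[:,2]>45)&(P[:,2]>.083)&(P[:,2]<.1)&(np.hypot(P[:,0]-.582,P[:,1]-.32)<.035)];print(" short post",s.mean(0).round(4))
    if nm=="side":cv2.imwrite("pics/end.png",cv2.resize(im[...,::-1],(800,600)))
E
```

```text
clock: 13.75
tool_pos: [0.6636, 0.2538, 0.0579]
eef_rot: [0.777, 0.63, 0.0, 0.0]
contact_force: [0.3, -0.4, -0.6]
opening: 0.753
finger_force: 0.0
clock: 14.33
tool_pos: [0.6652, 0.2545, 0.1915]
eef_rot: [0.777, 0.629, 0.003, 0.001]
contact_force: [-0.5, -0.1, -0.1]
opening: 0.753
finger_force: 0.0
side bar x [-0.4099 -0.2129] z 0.0147 post [-0.3719  0.0141  0.0895] 110
 short post [0.5793 0.3198 0.0898]
scene bar x [-0.4113 -0.2163] z 0.0143 post [-0.3742  0.0189  0.0894] 145
 short post [0.5846 0.3205 0.0892]
```

View pics/end.png

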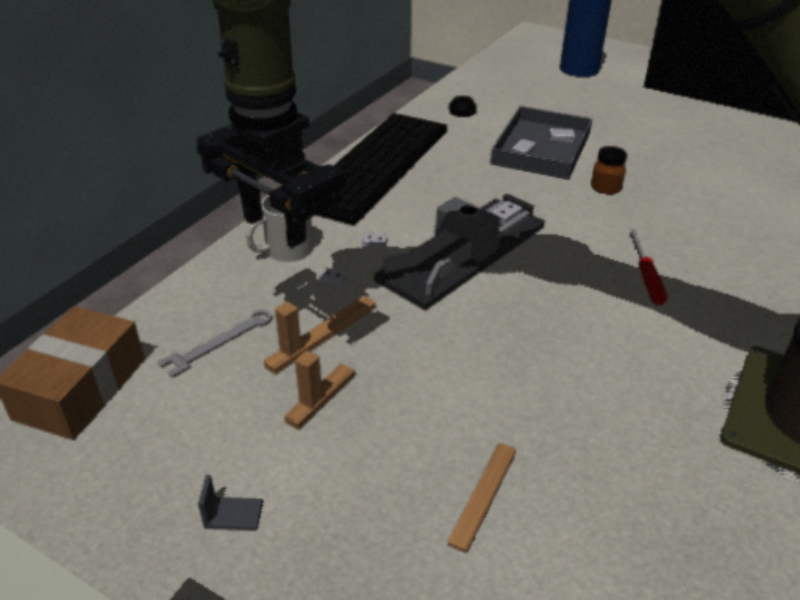

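The coupon sits at the end stop at (508,210). The long stick stands flat on the bench at (320,335), clear of the guide, and the short stick is unmoved at (320,395).

```bash
python3 -c "
from plant import r
print(r.finish_job())"
```

```text
the job is handed in; nothing more can be done
None
```

I handed the job in at about 14.5 s: the coupon is home at the end stop, the long stick is flat on the bench clear of the guide, and the short stick is where it was; the hand-in returned no verdict.

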